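Raise the pop-up outlet tower and hold it up

TASK

I need the sockets of the pop-up outlet tower in the worktop: press the round release button beside it right down and let it go, so that the square head pops up a little. Then take hold of the head and pull it straight up, past the first stop, until both telescoping sections are fully out at the second stop. Finish while still gripping the head and holding it all the way up, because it sinks back when let go; leave the other things on the worktop where they are.

Things in the scene. Friction and masses are not known exactly. Their poses are not given: they have to be found in the camera images.
- outlet_tower: fixed oval steel flange, 84 mm wide along its own x, 140 mm long along its own y (from y = -98 to +42 mm), 4 mm thick, lying on the worktop. Origin: underside of the flange, on the vertical axis of the square tower; z up. The tower head sits in the flange at this origin, the button at y = -62 mm. Turns about the vertical with the starts
- button_top (a point): centre of the top face of the round steel release button, 26 mm diameter, in a black ring on the flange at y = -62 mm of outlet_tower; the top stands 15 mm above the worktop and goes straight down 6 mm; it springs back when let go
- outlet_button (a joint): travel of the button in m: 0 up, 0.006 fully down (spring: 1.5 N to start, 4.5 N fully down). Pressing past about 0.0045 draws back the catch of the head, which then rises by itself within about half a second; the catch cannot take hold again until the head is pushed back down
- head_top (a point): centre of the top of the square head (inner section, 46 x 46 mm, aluminium, black inlay on top, faces square to outlet_tower's x and y). Stowed: 8 mm above the worktop, 4 mm proud of the flange, locked; popped up: 36 to 58 mm above the worktop; fully raised: 208 mm. Its top 36 mm are plain, for gripping: pinch it across its +x and -x faces, as the button is on the -y side
- outlet_head (a joint): how far the inner section stands out of the outer section, in m: 0 stowed, about 0.034 (0.028 to 0.05) after it pops up, 0.11 at the first stop. Let go higher up, it sinks back to about 0.05; pulling it to the first stop takes up to about 6 N
- outlet_sleeve (a joint): how far the outer section (56 x 56 mm) stands out of the flange, in m: 0 down; once the inner section is at its first stop it is drawn up too (7 to 10 N in all), to 0.09 at the second stop, a firm end stop. It sinks back when let go
- mug: small white mug with a handle, 59 x 83 x 55 mm high, on a cork coaster 96 x 96 x 6 mm beside the tower; origin at the centre of its underside. Not to be disturbed
- coffee_pod_a: coffee pod, 51 mm diameter, 45 mm high, standing near the button; origin at the centre of its underside. Not to be disturbed
- coffee_pod_b: coffee pod like the other, standing behind the tower; origin at the centre of its underside. Not to be disturbed
- teaspoon: steel teaspoon, 130 x 26 x 11 mm, lying in front of the flange; origin under its centre, long along its own x. Not to be disturbed
- coffee_scoop: steel coffee scoop, 148 mm long, 26 mm high, lying to the right; origin under its centre. Not to be disturbed
- milk_frother: black hand milk frother, 252 mm long, 30 mm high, lying to the left; origin under its centre. Not to be disturbed
- ramekin: small round dish, 69 mm diameter, 32 mm high, behind to the right; origin at the centre of its underside. Not to be disturbed

How it is judged (in metres and radians):
On the way, in this order (a step that is already met when the one before it is completed fails the run):
1. the release button is pressed fully down (at least 5 of its 6 mm) (value of joint outlet_button above 0.005 m), for 0.1 s.
2. the button is let go and the head has popped up (value of joint outlet_button below 0.0015 m and value of joint outlet_head above 0.02 m), for 0.2 s.
3. the inner section is pulled out to the first stop (at least 106 of 110 mm) (value of joint outlet_head above 0.106 m and contact force between the fingers and outlet_tower above 3 N), for 0.1 s.
At the end, for the whole second after the job is handed in: Both sections are fully out (inner at least 106 of 110 mm, outer at least 86 of 90 mm, head top about 208 mm above the worktop), at rest, the button is up, and the fingers still grip the head near its top (more than 3 N) (all of step 3 and value of joint outlet_sleeve above 0.086 m and value of joint outlet_button below 0.0015 m and height (world z) of head_top above 0.198 m and velocity of joint outlet_sleeve between -0.01 and 0.01 m/s and velocity of joint outlet_head between -0.01 and 0.01 m/s and distance between the grasp point and head_top below 0.06 m); the arm keeps its last pose, push and grip.
It fails at once if a bystander is moved more than 25 mm (distance of any of mug, coffee_pod_a, coffee_pod_b, teaspoon, coffee_scoop, milk_frother, ramekin from where it was at the start of the episode above 0.025 m).
It also fails if it takes over 45 s, if anything falls off the work surface, if the arm or the gripper's body presses on something with over 40 N, if the wrist force passes 120 N, or if a joint passes its speed limit or range.

ROBOT

A 6-joint arm with a two-finger parallel gripper is mounted at the origin on a cart in front of the work surface, level with it; the furniture and walls round the work are solid. World frame = base frame: x ahead of the robot, y to its left, z up, the work surface at z = 0. Lengths are in mm, angles in rad, forces in N, time in s.
With the tool pointing down it reaches from about 350 to 875 mm from the base axis. Payload 4.2 kg.
Tool frame: the origin (TCP) lies between the finger pads; the fingertips stand 25 mm ahead of it and the grasp point (between the pads) lies 6 mm ahead of it; z points along the fingers, y is the line along which they close (so a half turn about z gives the same grasp; the last joint's range is limited). The gripper opens to 85 mm and grips with 20 to 120 N. Pads are 22 mm wide; open, the fingers measure 114 mm over their backs; the gripper's body (76 mm by 85 mm) begins 54 mm behind the grasp point. The pads swing forward as they close: fully open they stand 13 mm farther back than shut.
Start: joints at [1.559, 0.385, 0.008, 0, -1.194, -0.259], TCP at [167.157, 602.211, 222.712] pointing down, gripper open.
Joint ranges: [-3.14, 3.14], [-1.21, 2.06], [-1.07, 1.41], [-3.16, 2.05], [-2.99, -0.16], [-3.1, 3.1]. Speed limits (rad/s): [2.79, 2.79, 3.14, 3.14, 3.14, 3.14].

INTERFACE

Orientations are given as a unit quaternion [x, y, z, w].
In Python, from bench import arm gives the robot as it stands.
- The arm moves only by the shell command python3 -m pendant 'ROWS'. ROWS is JSON, a list of rows, each a list of 7 numbers: the shift along the tool's x, y, z in m, then the turn, a rotation vector about the tool's x, y, z in degrees, then the finger opening in m, from 0 to 0.0854. In form: [[x, y, z, wx, wy, wz, fingers], ...]. A call has 1 to 12 rows; each row shifts and turns the commanded pose from where the row before left it, along the tool's axes as they then stand; what a row does not reach is not made up. A row lasts 1/10 s, in which the tool goes at most 50 mm and 8.59 degrees, less where a joint would pass 70% of its speed; a pose out of reach is approached as far as the arm can. A call is refused whole if a number of a shift passes 0.05 or a number of a turn 8.59, either way. A call with a gripper value outside its range is refused whole. The fingers move at their own pace and stop on an object; the grip force is fixed at half the most. Time passes only in rows, so rows that do not move let the fingers close. It gives the time, the measured TCP pose, the force, the opening and the grip force at its end, in the units of the state.
- arm.read_state(): the state, without advancing time (a new reading comes with each control period).
- arm.get_image(name): name is "scene" or "side" or "wrist"; returns a dict with "image" (400x640x3 uint8, red, green, blue), "fx", "fy", "cx", "cy" (pixels), "k1" (the pictures are not rectified: a ray, as slopes to the right and down, at radius r is drawn at 1 + k1 r^2 times it, then the intrinsics apply), "xyz" and "rotation" of the camera in the world. Camera axes: x right, y down, z forward; pixel columns grow to the right and rows downward; lengths in mm; the calibration is good to about 2 mm. A picture is of the moment at which its call begins. There is no depth.
- arm.job_done(): hands the job in; it is judged then, once.
The state is a dict: "clock": time; "joints": joint angles; "joint_vel": joint speeds; "joint_efforts": joint torques, N m; "position": TCP position; "ee_rot": TCP orientation; "contact_force": force on the tool from outside, world axes, zero at the start; "wrist_torque": the same for the moment, N m; "gripper_width": finger opening in mm; "grasp_force": force on a finger pad.
Only numpy, scipy, OpenCV 4.12 (cv2) and the standard library are available. Lean on these libraries where they do the work, as an engineer would, in place of code of your own. Each camera call takes 0.05 s, during which the arm holds its last target. There are 200 camera calls.

## Working session

There is one attempt and no reset: what is moved stays moved. The work goes in short steps, Python scripts to look and compute and a shell command to move; the robot and the scene stay as the last step left them, time stands still between calls to the robot, and variables do not carry over. Pictures are saved under pics/ and viewed, at most 10 in all, crops included, and the job is handed in when it is done.

```bash
ls; mkdir -p pics
cat > h.py <<'E'
import numpy as np, cv2
from bench import arm
from scipy.spatial.transform import Rotation as R
def ray(im,u,v):
    x=np.array([(u-im['cx'])/im['fx'],(v-im['cy'])/im['fy']]); s=x.copy()
    for _ in range(30): s=x/(1+im['k1']*(s@s))
    return np.array(im['rotation']).reshape(3,3)@np.array([*s,1.])
def at_z(im,u,v,z):
    d=ray(im,u,v); p=np.array(im['xyz']); return p+d*(z-p[2])/d[2]
def proj(im,P):
    c=np.array(im['rotation']).reshape(3,3).T@(np.array(P)-np.array(im['xyz'])); s=c[:2]/c[2]
    s=s*(1+im['k1']*(s@s)); return [float(im['fx']*s[0]+im['cx']),float(im['fy']*s[1]+im['cy'])]
def snap(name,f):
    im=arm.get_image(name); cv2.imwrite('pics/'+f,im['image'][...,::-1]); 
    import pickle; pickle.dump(im,open('pics/'+f+'.pkl','wb')); return im
E
python3 - <<'E'
from h import *
for n in ('scene','wrist','side'):
    im=snap(n,n+'0.png'); print(n,im['xyz'],np.shape(im['rotation']),im['fx'],im['k1'])
s=arm.read_state(); print(s)
print(R.from_quat(s['ee_rot']).as_matrix().round(3))
E
```

```text
pics
scene [-377.16796993 -734.24535986  589.22713374] (4,) 500.90151606194655 -0.12313938128575672
wrist [235.82099427 582.12051866 372.0416001 ] (4,) 305.7419818157547 0.019343105678508183
side [ 363.61558607 -863.18557141  745.4307409 ] (4,) 442.7086060383465 -0.11412452010195451
{'clock': 0.15, 'joints': array([ 1.55858850e+00,  3.85375510e-01,  6.95927145e-03, -3.25529414e-04,
       -1.19399962e+00, -2.58586454e-01]), 'joint_vel': array([-0.00059562, -0.00201738,  0.00466273,  0.00306949,  0.00094118,
        0.00031816]), 'joint_efforts': array([-6.89889348e-04, -3.92679369e+01,  1.88582808e+01,  4.18865159e+00,
       -3.39323276e-03, -5.61029410e-07]), 'position': array([167.06618724, 601.79808092, 221.8871268 ]), 'ee_rot': array([ 9.90839364e-01, -1.35043241e-01, -5.06489755e-05,  8.22220188e-04]), 'contact_force': array([-0.89461909, -0.7967157 , -0.51107101]), 'wrist_torque': array([-0.05182906, -0.0332864 ,  0.03054732]), 'grasp_force': 0.0, 'gripper_width': 85.42144580827232}
[[ 0.964 -0.268 -0.   ]
 [-0.268 -0.964 -0.002]
 [ 0.     0.002 -1.   ]]
```

View pics/scene0.png

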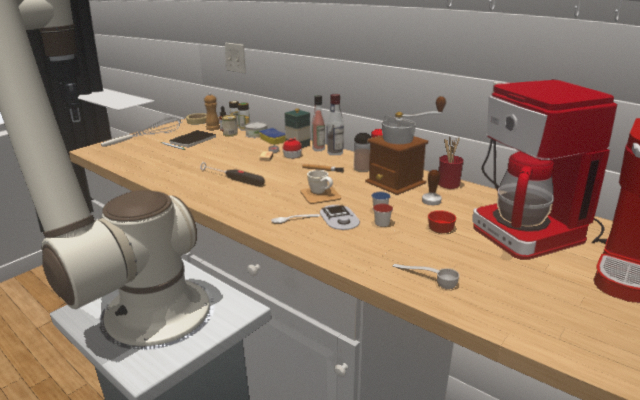

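View pics/wrist0.png

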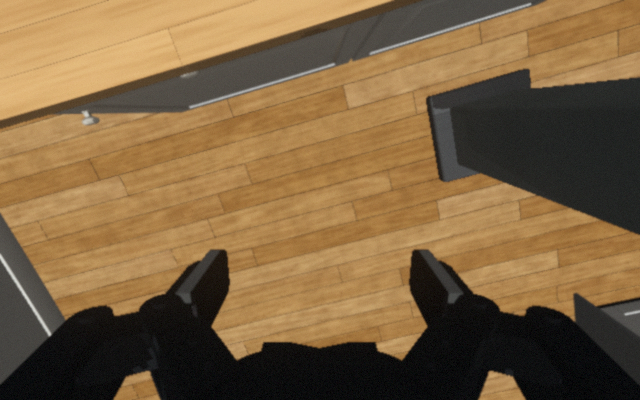

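The scene view shows the flange near (340,216), the head near (333,211) and the button near (345,222). The mug is at (319,182), the pods at (381,203) and (383,216), and the teaspoon at (297,218). The wrist view shows only the floor. The rotations are quaternions, so I'll fix that and zoom in.

```bash
sed -i "s/np.array(im\['rotation'\]).reshape(3,3)/R.from_quat(im['rotation']).as_matrix()/" h.py
python3 - <<'E'
from h import *
import pickle
a=pickle.load(open('pics/scene0.png.pkl','rb'));b=pickle.load(open('pics/side0.png.pkl','rb'))
P=at_z(a,338,215,4); print(P, at_z(a,333,211,8),at_z(a,345,222,15)); u,v=proj(b,P); print(u,v)
ca=a['image'][165:240,255:405]; 
x0=int(max(0,min(490,u-75)));y0=int(max(0,min(325,v-37)));print(x0,y0)
cb=b['image'][y0:y0+75,x0:x0+150]
cv2.imwrite('pics/c0.png',cv2.resize(np.vstack([ca,cb]),None,fx=4,fy=4,interpolation=cv2.INTER_CUBIC)[:,100:600+100,::-1] if 0 else cv2.resize(np.vstack([ca,cb]),None,fx=4,fy=4,interpolation=cv2.INTER_CUBIC)[...,::-1])
E
```

```text
[535.90222434 -20.06034301   4.        ] [ 5.39687254e+02 -4.32859013e-01  8.00000000e+00] [499.43698367 -70.67271478  15.        ]
332.034951633955 229.8252684721195
257 192
```

View pics/c0.png

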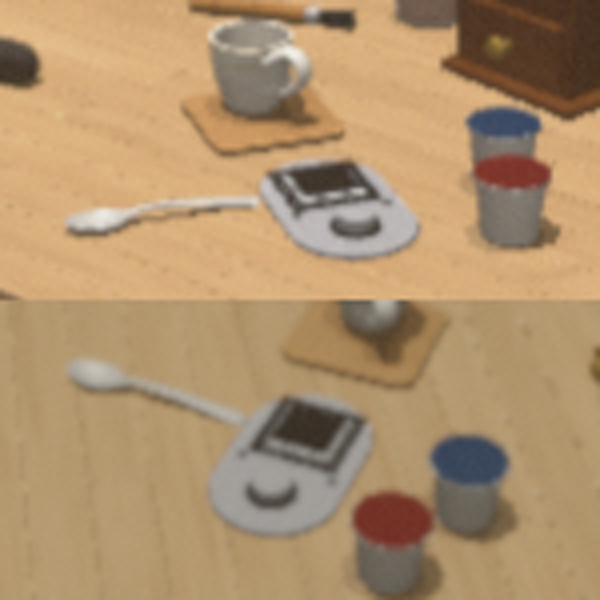

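The top crop (scene) shows the head inlay centre at (338.3,210), the button at (343.8,220) and pods to the right. The bottom crop (side) shows the inlay at (333.5,222.8), the button at (325,239) and the teaspoon end touching close to the flange. Now I'll triangulate these.

Run:
```python
from h import *
import pickle
a=pickle.load(open('pics/scene0.png.pkl','rb'));b=pickle.load(open('pics/side0.png.pkl','rb'))
A=lambda x,y:(255+x/4-.4,165+y/4-.4); B=lambda x,y:(257+x/4-.4,192+(y-300)/4-.4)
for n,p,q,z in [('head',(330,179),(306,423),8),('btn',(355,222),(272,488),15),('podred',(512,171),(393,520),45),('podblue',(504,121),(469,460),45),('spoonend',(256,202),(240,417),5),('mugrim',(252,35),None,55),('coasterL',(185,108),None,6),('coasterNear',(228,152),None,6),('coasterR',(343,130),(410,385),6),('coasterN2',None,(287,350),6)]:
    print(n,at_z(a,*A(*p),z)[:2].round(1) if p else '',at_z(b,*B(*q),z)[:2].round(1) if q else '')
```

```text
head [554.1  -2.7] [543.    4.3]
btn [505.  -61.3] [509.4 -62.5]
podred [ 574.5 -130.3] [ 568.4 -132.9]
podblue [633.8 -84.6] [625.5 -87.7]
spoonend [502.4  17.4] [501.9  20. ]
mugrim [626.3 125. ] 
coasterL [582.6 151.5] 
coasterNear [546.5  79.6] 
coasterR [623.6  40.6] [619.8  35.9]
coasterN2  [544.4  85.5]
```

```bash
cat >> h.py <<'E'
def plan(target,yaw,n,w=None):
    """print n rows taking the tool to target (mm), tool x at yaw (deg), pointing straight down"""
    s=arm.read_state(); p=np.array(s['position']); r=R.from_quat(s['ee_rot'])
    c,q=np.cos(np.radians(yaw)),np.sin(np.radians(yaw))
    T=R.from_matrix(np.array([[c,q,0],[q,-c,0],[0,0,-1]]))
    rv=(r.inv()*T).as_rotvec(); step=(np.array(target)-p)/n/1000
    print('at',p.round(1),'turn',np.degrees(rv/n).round(2))
    for k in range(n): print((r*R.from_rotvec(rv*k/n)).inv().apply(step).round(4).tolist())
E
python3 - <<'E'
from h import *
plan([545,-10,220],-123.5,16)
E
```

```text
at [167.1 601.8 221.9] turn [ 0.   -0.01  6.75]
[0.033, 0.0305, 0.0002]
[0.0364, 0.0264, 0.0002]
[0.0392, 0.022, 0.0002]
[0.0415, 0.0172, 0.0002]
[0.0433, 0.0122, 0.0002]
[0.0444, 0.0071, 0.0001]
[0.0449, 0.0018, 0.0001]
[0.0448, -0.0035, 0.0001]
[0.0441, -0.0087, 0.0001]
[0.0428, -0.0139, 0.0001]
[0.0408, -0.0188, 0.0001]
[0.0383, -0.0235, 0.0001]
[0.0353, -0.0278, 0.0001]
[0.0318, -0.0318, 0.0001]
[0.0279, -0.0353, 0.0001]
[0.0235, -0.0383, 0.0001]
```

```bash
python3 -m pendant '[[0.033,0.0305,0,0,0,6.75,0.085],[0.0364,0.0264,0,0,0,6.75,0.085],[0.0392,0.022,0,0,0,6.75,0.085],[0.0415,0.0172,0,0,0,6.75,0.085],[0.0433,0.0122,0,0,0,6.75,0.085],[0.0444,0.0071,0,0,0,6.75,0.085],[0.0449,0.0018,0,0,0,6.75,0.085],[0.0448,-0.0035,0,0,0,6.75,0.085]]'
python3 -m pendant '[[0.0441,-0.0087,0,0,0,6.75,0.085],[0.0428,-0.0139,0,0,0,6.75,0.085],[0.0408,-0.0188,0,0,0,6.75,0.085],[0.0383,-0.0235,0,0,0,6.75,0.085],[0.0353,-0.0278,0,0,0,6.75,0.085],[0.0318,-0.0318,0,0,0,6.75,0.085],[0.0279,-0.0353,0,0,0,6.75,0.085],[0.0235,-0.0383,0,0,0,6.75,0.085],[0,0,0,0,0,0,0.085],[0,0,0,0,0,0,0.085]]'
python3 - <<'E'
from h import *
im=snap('wrist','w1.png'); s=arm.read_state(); print(s['position'],R.from_quat(s['ee_rot']).as_matrix()[:,0],im['xyz'])
for n,P in dict(head=(548,0,8),btn=(507,-62,15)).items(): print(n,proj(im,P))
E
```

```text
clock: 0.95
position: [356.6, 294.5, 222.7]
ee_rot: [0.82, -0.572, -0.0, -0.0]
contact_force: [0.9, 0.3, 0.4]
gripper_width: 85.0
grasp_force: 0.0
clock: 1.95
position: [545.1, -10.7, 221.9]
ee_rot: [-0.472, 0.881, 0.0, -0.001]
contact_force: [-0.7, -1.2, -0.5]
gripper_width: 85.1
grasp_force: 0.0
[544.7940594   -9.78534276 222.20028993] [-5.52407147e-01 -8.33574206e-01  6.21614618e-04] [505.66330599 -70.86850142 372.37604193]
head [322.1334828673017, 179.8527918397772]
btn [322.13688307661874, 116.80281428050435]
```

View pics/w1.png

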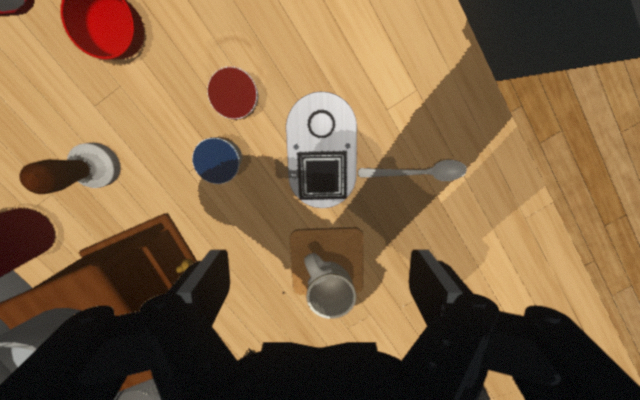

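The wrist view shows the head at about (323,176), the button at about (321,124) and the flange from (287..357, 92..208). The teaspoon handle end is at (360,172), just right of the flange; the pods are at (233,93) and (217,160), the mug at (330,295). The yaw is nearly right. I'll zoom in for exact pixels.

Run:
```python
from h import *
i=cv2.imread('pics/w1.png')[85:215,260:390]
cv2.imwrite('pics/c1.png',cv2.resize(i,(585,585),interpolation=cv2.INTER_CUBIC))
```

```text
(no output)
```

View pics/c1.png

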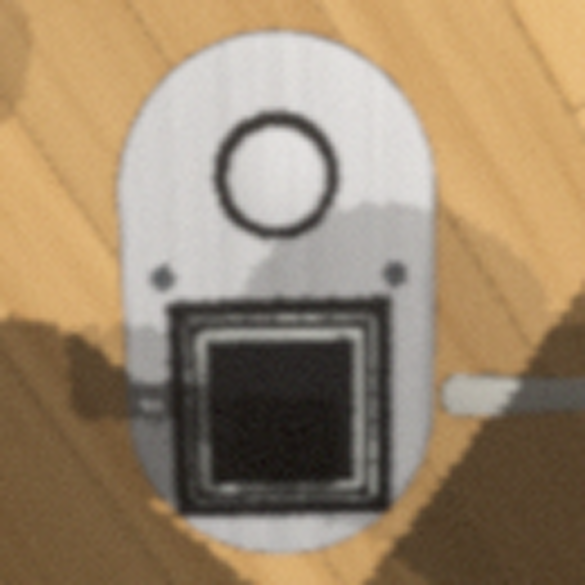

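The crop shows the inlay centre at (281,411), i.e. pixel (322.0,175.9), and the button centre at (277,174), i.e. (321.2,123.3). The flange screws are at (162,279) and (395,274).

Run:
```python
from h import *
import pickle
w=pickle.load(open('pics/w1.png.pkl','rb'))
f=lambda x,y,z: at_z(w,260+x/4.5-.4,85+y/4.5-.4,z)[:2]
h=f(281,411,8);b=f(277,174,15);d=b-h
print(h,b,np.hypot(*d),np.degrees(np.arctan2(d[1],d[0])))
l,r=f(162,279,4),f(395,274,4);e=l-r;print('screw-perp',np.degrees(np.arctan2(e[1],e[0]))-90)
l,r=f(118,185,4),f(437,185,4);print('flange w',np.hypot(*(l-r)),(l+r)/2)
t,m=f(277,30,4),f(281,553,4);print('len',np.hypot(*(t-m)),t,m); d=t-m;print(np.degrees(np.arctan2(d[1],d[0])))
print('head origin from flange', m+d/np.hypot(*d)*42,'btn',m+d/np.hypot(*d)*104)
print('spoonend',f(445,395,5))
plan([*b,64],-123.5,6)
```

```text
[545.39837117  -4.12161703] [511.83020634 -56.72592912] 62.40220621478691 -122.54299492241866
screw-perp -122.48987962596206
flange w 83.07418218291737 [513.45942813 -53.88537173]
len 138.7281781076049 [492.53650626 -85.63708924] [568.33341089  30.55385985]
-123.1183294876984
head origin from flange [545.38587393  -4.62298691] btn [511.51093842 -56.55071307]
spoonend [506.28169679  17.43495324]
at [544.8  -9.8 222.2] turn [ 0.01 -0.01 -0.01]
[0.0095, 0.0002, 0.0264]
[0.0095, 0.0002, 0.0264]
[0.0095, 0.0002, 0.0264]
[0.0095, 0.0002, 0.0264]
[0.0096, 0.0003, 0.0264]
[0.0096, 0.0003, 0.0264]
```

All of it agrees: centre distance 62.4 mm (62), flange 83 × 139 mm (84 × 140), yaw −122.6°. Next I'll move above the button with the fingers shut.

```bash
python3 -m pendant '[[0.0095,0.0002,0.0264,0,0,-0.9,0],[0.0095,0.0002,0.0264,0,0,0,0],[0.0095,0.0002,0.0264,0,0,0,0],[0.0095,0.0002,0.0264,0,0,0,0],[0.0095,0.0002,0.0264,0,0,0,0],[0.0095,0.0002,0.0264,0,0,0,0],[0,0,0.004,0,0,0,0],[0,0,0.004,0,0,0,0],[0,0,0,0,0,0,0],[0,0,0,0,0,0,0]]'
python3 - <<'E'
from h import *
s=arm.read_state(); print(s['position'],s['contact_force'],s['gripper_width'])
im=snap('wrist','w2.png')
E
```

```text
clock: 3.0
position: [514.6, -56.2, 57.6]
ee_rot: [-0.481, 0.877, -0.001, 0.001]
contact_force: [0.1, -0.0, 0.6]
gripper_width: 0.4
grasp_force: 0.0
[514.60697863 -56.18666923  57.63968895] [ 0.11904349 -0.02950757  0.61045863] 0.3504968178640827
```

View pics/w2.png

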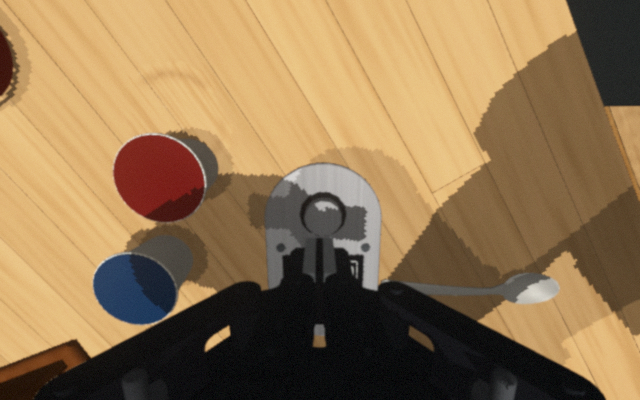

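The wrist view shows the button centred at (323,215) and the shut fingertips at (320,240), so about 2 mm to the tool's +y. I'll correct by that and press.

```bash
python3 -m pendant '[[0.002,0.002,0.005,0,0,0,0],[0,0,0.005,0,0,0,0],[0,0,0.005,0,0,0,0],[0,0,0,0,0,0,0],[0,0,0.003,0,0,0,0],[0,0,0,0,0,0,0]]'
python3 -m pendant '[[0,0,0.002,0,0,0,0],[0,0,0.001,0,0,0,0],[0,0,0,0,0,0,0]]'
```

```text
clock: 3.65
position: [510.4, -57.6, 37.9]
ee_rot: [-0.48, 0.877, 0.0, -0.0]
contact_force: [-0.2, 0.3, -0.0]
gripper_width: 0.1
grasp_force: 0.0
clock: 3.95
position: [510.5, -57.6, 35.2]
ee_rot: [-0.48, 0.877, 0.0, -0.0]
contact_force: [-0.3, 0.4, 0.2]
gripper_width: 0.4
grasp_force: 0.0
```

```bash
python3 -m pendant '[[0,0,0.001,0,0,0,0],[0,0,0.001,0,0,0,0],[0,0,0,0,0,0,0]]'
python3 - <<'E'
from h import *
im=snap('wrist','w3.png'); b=snap('scene','s3.png')['image'][180:250,300:400]
i=im['image'][130:330,220:420]
cv2.imwrite('pics/c3.png',np.hstack([cv2.resize(i,(400,400)),cv2.resize(b,(400,400))])[...,::-1])
E
```

```text
clock: 4.25
position: [510.5, -57.6, 33.2]
ee_rot: [-0.48, 0.877, 0.0, -0.0]
contact_force: [0.2, 0.5, -0.2]
gripper_width: -0.1
grasp_force: 0.0
```

View pics/c3.png

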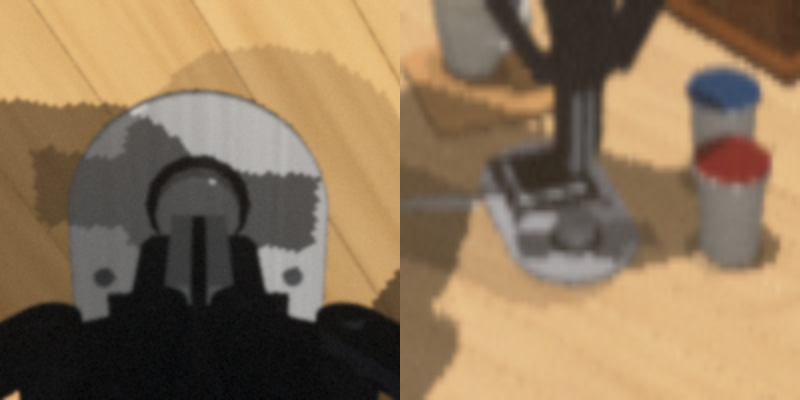

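Run:
```python
from h import *
import pickle
w=pickle.load(open('pics/w3.png.pkl','rb'));s=pickle.load(open('pics/s3.png.pkl','rb'))
x=np.array([-.54,-.842])
for z in (8,15,30):
  for o in (-11,0,11):
    p=[*(np.array([510.5,-57.6])+o*x),z]; a=proj(w,p);c=proj(s,p)
    print(z,o,[(a[0]-220)*2,(a[1]-130)*2],[400+(c[0]-300)*4,(c[1]-180)*400/70])
print(at_z(w,220+100,130+103,15)[:2])
```

```text
8 -11 [199.50605553093249, 234.12868606130718] [568.1759409073984, 225.47013267501725]
8 0 [199.52479730650737, 201.47359865711712] [574.0523191120774, 236.38458742716108]
8 11 [199.54433968089188, 167.7528653603714] [580.0172544716877, 247.46401018745928]
15 -11 [199.55233694618357, 244.15004150512186] [568.2766368296586, 211.36233615473185]
15 0 [199.5724902864854, 210.45163014347162] [574.168454732458, 222.19703053999848]
15 11 [199.59353224392135, 175.61545911728672] [580.1493419530809, 233.19607308814966]
30 -11 [199.66388791933514, 268.2938700460336] [568.491892760155, 180.90147767754468]
30 0 [199.6876448464576, 232.12094706813707] [574.4169153448154, 191.56153513991754]
30 11 [199.7125275308141, 194.62879852267105] [580.4321129858201, 202.3845303518093]
[509.62353373 -58.73291871]
```

The left crop shows the button unpressed at (200,205), with the tips drawn over its lower half. The right crop shows the button at (578,228), uncovered, so the tips are still above it. I'll keep going down in small steps until they touch.

```bash
python3 -m pendant '[[0,0,0.003,0,0,0,0],[0,0,0,0,0,0,0]]'|sed -n '2p;4p'
python3 -m pendant '[[0,0,0.002,0,0,0,0],[0,0,0,0,0,0,0]]'|sed -n '2p;4p'
python3 -m pendant '[[0,0,0.002,0,0,0,0],[0,0,0,0,0,0,0]]'|sed -n '2p;4p'
```

```text
position: [510.3, -57.6, 29.9]
contact_force: [-0.5, -0.4, -0.0]
position: [510.4, -57.6, 28.0]
contact_force: [0.6, -0.3, 0.0]
position: [510.4, -57.6, 26.1]
contact_force: [1.1, 0.3, -0.1]
```

Run:
```python
from h import *
s=snap('scene','s4.png'); d=snap('side','d4.png'); 
print(proj(s,(510.4,-57.6,15)),proj(d,(510.4,-57.6,15)),proj(s,(510.4,-57.6,26)),proj(d,(510.4,-57.6,26)))
u,v=map(int,proj(d,(510.4,-57.6,15))); print(u,v)
cv2.imwrite('pics/c4.png',np.hstack([cv2.resize(s['image'][180:240,315:375],(390,480),interpolation=2)[:,:],cv2.resize(d['image'][v-45:v+15,u-30:u+30],(390,480),interpolation=2)])[...,::-1])
```

```text
[343.51769249218324, 218.89872047081022] [324.6846835766736, 237.23766862272285] [343.56316905004616, 214.97246969723324] [324.7673720875733, 233.89414661722972]
324 237
```

View pics/c4.png

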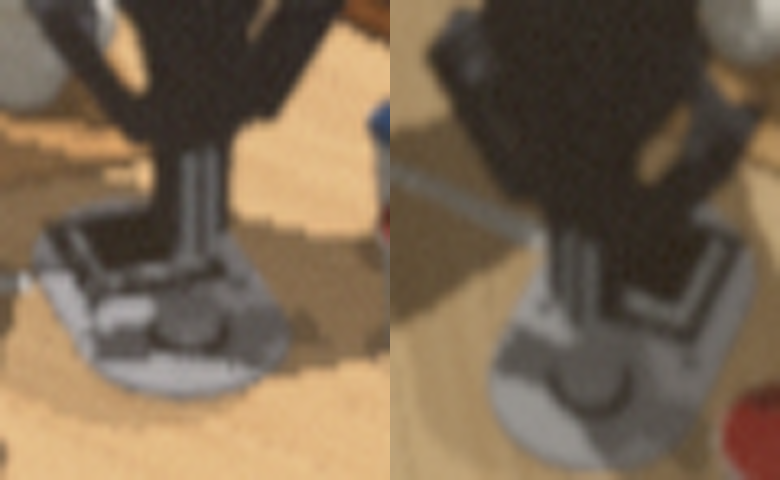

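In both halves the tips end at about (200,260) (scene) and (580,320) (side), above and slightly behind the button, which is at (190,320) and (590,380). I'll triangulate the tip.

Run:
```python
from h import *
import pickle
s=pickle.load(open('pics/s4.png.pkl','rb'));d=pickle.load(open('pics/d4.png.pkl','rb'))
def tri(a,b):
    A=np.array(s['xyz']);B=np.array(d['xyz']);u=ray(s,*a);v=ray(d,*b)
    t=np.linalg.lstsq(np.c_[u,-v],B-A,rcond=None)[0];return ((A+u*t[0]+B+v*t[1])/2).round(1),np.linalg.norm(A+u*t[0]-B-v*t[1]).round(1)
S=lambda x,y:(315+x/6.5-.4,180+y/8-.4);D=lambda x,y:(294+(x-390)/6.5-.4,192+y/8-.4)
print('tip',tri(S(200,262),D(580,320)),'btn',tri(S(190,318),D(592,378)))
```

```text
tip (array([504.1, -66.8,  40.1]), np.float64(3.2)) btn (array([509.8, -59.9,  13.5]), np.float64(2.6))
```

```bash
for i in 1 2 3 4; do python3 -m pendant '[[0,0,0.002,0,0,0,0],[0,0,0,0,0,0,0]]'|sed -n '2p;4p'; done
```

```text
position: [510.4, -57.6, 24.1]
contact_force: [-0.5, -0.8, -0.9]
position: [510.4, -57.6, 22.0]
contact_force: [0.7, -0.1, -0.2]
position: [510.4, -57.6, 20.0]
contact_force: [0.5, 0.3, 0.6]
position: [510.4, -57.6, 18.1]
contact_force: [-0.4, -0.7, 0.1]
```

```bash
for i in 1 2 3; do python3 -m pendant '[[0,0,0.002,0,0,0,0],[0,0,0,0,0,0,0]]'|sed -n '2p;4p'; done
python3 - <<'E'
from h import *
w=snap('wrist','w5.png');d=snap('side','d5.png'); s=snap('scene','s5.png')
f=lambda i,x0,x1,y0,y1:cv2.resize(i['image'][y0:y1,x0:x1],(400,400),interpolation=2)
cv2.imwrite('pics/c5.png',np.hstack([f(w,220,420,130,330),f(d,299,349,207,257)])[...,::-1])
E
```

```text
position: [510.4, -57.6, 16.1]
contact_force: [0.2, -0.7, -0.9]
position: [510.4, -57.6, 14.1]
contact_force: [0.2, -0.3, 0.4]
position: [510.4, -57.6, 12.1]
contact_force: [-1.2, -0.0, -1.3]
```

View pics/c5.png

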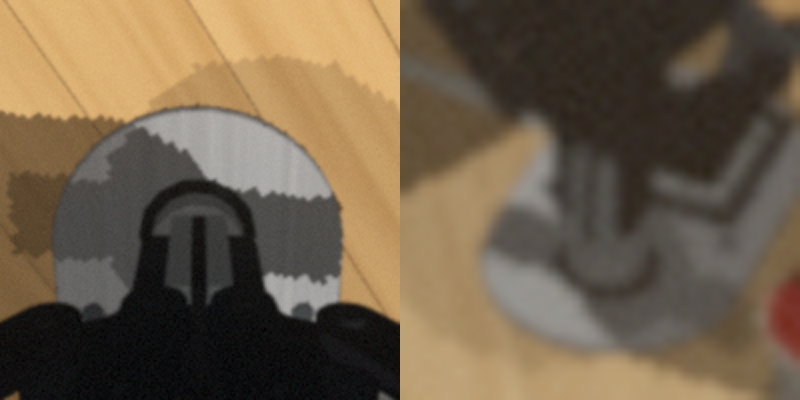

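The tips are now drawn over the button (front edge at (200,215) in the left crop, button ring at (200,185) to (200,240)), close but with no contact yet. I'll keep going.

```bash
for i in 1 2 3; do python3 -m pendant '[[0,0,0.002,0,0,0,0],[0,0,0,0,0,0,0]]'|sed -n '2p;4p'; done
```

```text
position: [510.4, -57.6, 10.1]
contact_force: [-0.2, -0.1, -0.0]
position: [510.4, -57.6, 8.0]
contact_force: [0.3, -0.1, -1.0]
position: [510.8, -57.5, 6.3]
contact_force: [0.1, 0.1, -0.4]
```

```bash
for i in 1 2 3; do python3 -m pendant '[[0,0,0.002,0,0,0,0],[0,0,0,0,0,0,0]]'|sed -n '2p;4p'; done; python3 -c "
from h import *
s=arm.read_state();print(s['gripper_width'],s['joint_efforts'].round(1),s['clock'])
snap('side','d6.png');snap('scene','s6.png');snap('wrist','w6.png')"
```

```text
position: [510.8, -57.5, 4.4]
contact_force: [-1.1, 0.7, 1.5]
position: [510.8, -57.5, 2.3]
contact_force: [0.3, 0.3, 4.2]
position: [510.8, -57.5, 0.5]
contact_force: [-0.4, 0.2, 5.3]
-0.010371033126188457 [ -0.  -33.7  10.3   2.2   0.2   0. ] 7.8
```

```bash
python3 -m pendant '[[0,0,0.0015,0,0,0,0],[0,0,0,0,0,0,0],[0,0,0,0,0,0,0]]'|sed -n '2p;4p'
```

```text
position: [510.8, -57.5, 0.3]
contact_force: [-3.8, 0.2, 16.0]
```

The button is at its hard stop (16 N, TCP stopped at 0.3), so the actual tips sit about 9 mm above the reported TCP rather than 25 mm below it. I'll allow for that. Releasing, then looking.

```bash
python3 -m pendant '[[0,0,-0.01,0,0,0,0],[0,0,-0.03,0,0,0,0],[0,0,-0.04,0,0,0,0],[0,0,-0.04,0,0,0,0],[-0.02,0,-0.03,0,0,0,0.085],[0,0,0,0,0,0,0.085],[0,0,0,0,0,0,0.085]]'
python3 - <<'E'
from h import *
w=snap('wrist','w7.png');s=snap('side','d7.png');sc=snap('scene','s7.png')
f=lambda i,x0,y0:cv2.resize(i['image'][y0:y0+70,x0:x0+70],(300,300),interpolation=2)
cv2.imwrite('pics/c7.png',np.hstack([w['image'][0:300,70:570][:, :],f(s,299,190)])[...,::-1])
print(arm.read_state()['position'])
E
```

```text
clock: 8.95
position: [521.1, -40.3, 148.8]
ee_rot: [-0.48, 0.877, 0.0, 0.0]
contact_force: [-0.7, -0.0, -0.5]
gripper_width: 43.4
grasp_force: 0.0
[519.98747854 -41.04394813 147.09156308]
```

View pics/c7.png

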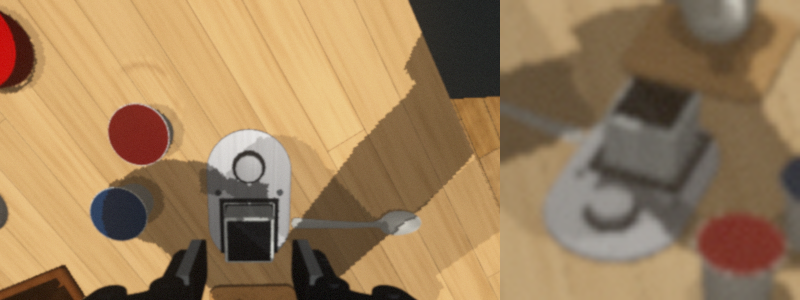

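The head has popped up: its top inlay is at about (319,241) in the wrist frame, and the button is up. The bystanders look unmoved. I've used all 10 views, so from here I go by numbers: head height, and tip offset from the open-finger view.

Run:
```python
from h import *
import pickle
from scipy.optimize import least_squares
w=pickle.load(open('pics/w1.png.pkl','rb'))
M=R.from_quat(w['rotation']).as_matrix()
a,b=ray(w,228,252),ray(w,412,252)   # tips, opening 85.1
t=85.1/np.linalg.norm(a-b); print('open tip z - TCP z', (np.array(w['xyz'])+a*t)[2]-222.2)
w=pickle.load(open('pics/w7.png.pkl','rb'))
for z in (30,40,45,50,55,60): print(z,proj(w,(545.4,-4.4,z)),at_z(w,319,242,z)[:2].round(1), np.linalg.norm(at_z(w,296,242,z)-at_z(w,344,242,z)).round(1))
# inlay edges numerically
g=cv2.cvtColor(w['image'],cv2.COLOR_RGB2GRAY)
print(g[205:275:2,319].tolist()); print(g[250,285:355].tolist())
s=pickle.load(open('pics/d7.png.pkl','rb'));q=pickle.load(open('pics/s7.png.pkl','rb'))
print(at_z(s,299+(657-500)/300*70,190+100/300*70,45))
```

```text
open tip z - TCP z 21.00536357755709
30 [318.48667045975463, 235.49464944068214] [548.6   1.5] 45.9
40 [318.4652352471726, 239.81973998641382] [546.2  -2.3] 44.2
45 [318.45395684683825, 242.09525593563404] [544.9  -4.2] 43.4
50 [318.442277938741, 244.45144455455286] [543.7  -6.1] 42.5
55 [318.43017671965623, 246.89269034565413] [542.5  -8. ] 41.7
60 [318.417629768239, 249.423702677264] [541.2  -9.9] 40.8
[60, 80, 79, 78, 81, 79, 130, 175, 83, 27, 32, 26, 23, 32, 30, 31, 30, 23, 24, 23, 21, 21, 22, 24, 21, 21, 23, 17, 86, 107, 106, 107, 109, 103, 108]
[99, 96, 96, 96, 88, 73, 44, 27, 31, 58, 93, 107, 82, 44, 26, 22, 25, 19, 21, 25, 20, 19, 19, 20, 21, 21, 20, 24, 19, 17, 21, 23, 14, 19, 21, 24, 20, 20, 20, 25, 20, 24, 23, 19, 17, 17, 22, 21, 26, 27, 29, 29, 28, 33, 51, 107, 176, 193, 148, 73, 28, 32, 57, 79, 91, 101, 100, 97, 102, 105]
[546.6634223   -5.01877803  45.        ]
```

Open tips come out 21 mm above the reported TCP, which agrees with the press (9 mm shut plus the 13 mm swing). Head top is about 42 mm at (545.4, −4.4). I'll aim for TCP z ≈ 3, which puts the closed tips around z 16, above the spoon.

Run:
```python
from h import *
plan([545.4,-4.4,147],-122.5,2); plan([545.4,-4.4,3],-122.5,4)
```

```text
at [520.  -41.  147.1] turn [ 0.08 -0.07 -0.07]
[-0.0223, -0.0008, -0.0]
[-0.0223, -0.0008, 0.0]
at [520.  -41.  147.1] turn [ 0.04 -0.03 -0.04]
[-0.0112, -0.0005, 0.036]
[-0.0112, -0.0005, 0.036]
[-0.0112, -0.0005, 0.036]
[-0.0112, -0.0005, 0.036]
```

```bash
python3 -m pendant '[[-0.022,-0.0008,0,0,0,0,0.085],[-0.022,-0.0008,0,0,0,0,0.085],[0,0,0.03,0,0,0,0.085],[0,0,0.03,0,0,0,0.085],[0,0,0,0,0,0,0.085]]'
python3 - <<'E'
from h import *
plan([545.4,-4.4,3],-122.5,3)
E
```

```text
clock: 9.6
position: [543.8, -4.0, 84.3]
ee_rot: [-0.48, 0.877, 0.002, -0.005]
contact_force: [-0.4, 0.1, -0.8]
gripper_width: 84.8
grasp_force: 0.0
at [543.8  -4.   84.3] turn [ 0.14 -0.13 -0.04]
[-0.0003, -0.0007, 0.0271]
[-0.0003, -0.0006, 0.0271]
[-0.0002, -0.0006, 0.0271]
```

```bash
python3 -m pendant '[[-0.0003,-0.0007,0.027,0,0,0,0.085],[-0.0003,-0.0007,0.027,0,0,0,0.085],[0,0,0.015,0,0,0,0.085],[0,0,0.012,0,0,0,0.085],[0,0,0,0,0,0,0.085],[0,0,0,0,0,0,0.085]]'
python3 -m pendant '[[0,0,0,0,0,0,0],[0,0,0,0,0,0,0],[0,0,0,0,0,0,0],[0,0,0,0,0,0,0],[0,0,0,0,0,0,0],[0,0,0,0,0,0,0],[0,0,0,0,0,0,0],[0,0,0,0,0,0,0]]'
```

```text
clock: 10.2
position: [548.9, -4.4, 8.6]
ee_rot: [-0.48, 0.877, -0.0, 0.001]
contact_force: [0.1, 0.4, 0.1]
gripper_width: 85.0
grasp_force: 0.0
clock: 11.0
position: [545.6, -3.1, 7.5]
ee_rot: [-0.479, 0.878, 0.002, -0.001]
contact_force: [-7.1, 10.5, 1.2]
gripper_width: 44.8
grasp_force: 67.5
```

```bash
python3 -m pendant '[[-0.001,0.003,-0.001,0,0,0,0],[0,0,-0.005,0,0,0,0],[0,0,-0.01,0,0,0,0],[0,0,-0.01,0,0,0,0],[0,0,-0.01,0,0,0,0],[0,0,-0.01,0,0,0,0],[0,0,-0.01,0,0,0,0],[0,0,-0.01,0,0,0,0],[0,0,-0.01,0,0,0,0],[0,0,-0.005,0,0,0,0],[0,0,0,0,0,0,0],[0,0,0,0,0,0,0]]'
```

```text
clock: 12.2
position: [545.5, -2.7, 89.1]
ee_rot: [-0.48, 0.877, 0.0, -0.0]
contact_force: [1.0, -5.1, -4.5]
gripper_width: 44.6
grasp_force: 66.8
```

```bash
python3 -m pendant '[[0.001,0,-0.005,0,0,0,0],[0,0,-0.01,0,0,0,0],[0,0,-0.01,0,0,0,0],[0,0,-0.01,0,0,0,0],[0,0,-0.01,0,0,0,0],[0,0,-0.01,0,0,0,0],[0,0,-0.01,0,0,0,0],[0,0,-0.005,0,0,0,0],[0,0,-0.003,0,0,0,0],[0,0,0,0,0,0,0],[0,0,0,0,0,0,0]]'
```

```text
clock: 13.3
position: [545.5, -2.9, 161.9]
ee_rot: [-0.48, 0.877, 0.0, 0.0]
contact_force: [4.2, 1.4, -4.4]
gripper_width: 44.6
grasp_force: 66.7
```

```bash
for i in 1 2 3; do python3 -m pendant '[[0,0,-0.003,0,0,0,0],[0,0,0,0,0,0,0]]'|sed -n '2p;4,6p';done
```

```text
position: [545.5, -2.9, 164.9]
contact_force: [1.5, 2.6, -5.4]
gripper_width: 44.9
grasp_force: 66.7
position: [545.5, -2.9, 168.1]
contact_force: [2.4, 3.6, -4.9]
gripper_width: 44.7
grasp_force: 66.7
position: [545.5, -2.9, 171.2]
contact_force: [1.8, 4.3, -4.6]
gripper_width: 44.8
grasp_force: 66.7
```

```bash
for i in 1 2 3 4; do python3 -m pendant '[[0,0,-0.002,0,0,0,0],[0,0,0,0,0,0,0]]'|sed -n '2p;4p';done
```

```text
position: [545.5, -2.9, 173.1]
contact_force: [3.4, 4.0, -5.2]
position: [545.5, -2.9, 175.0]
contact_force: [2.8, 5.1, -5.6]
position: [545.5, -2.9, 176.5]
contact_force: [4.0, 3.8, -7.5]
position: [545.4, -2.9, 176.6]
contact_force: [6.7, 3.6, -16.6]
```

The second stop is firm: pull rose to 16.6 N at TCP z 176.6, a 169 mm rise against about 166 expected. I'll let it settle and hand in.

```bash
python3 -m pendant '[[0,0,0,0,0,0,0],[0,0,0,0,0,0,0],[0,0,0,0,0,0,0],[0,0,0,0,0,0,0],[0,0,0,0,0,0,0]]'
python3 -c "
from bench import arm
print(arm.job_done())"
```

```text
clock: 15.2
position: [545.4, -2.9, 176.6]
ee_rot: [-0.48, 0.877, 0.0, -0.0]
contact_force: [5.8, 2.1, -15.0]
gripper_width: 44.8
grasp_force: 65.5
the job is handed in; nothing more can be done
None
```

I pressed and released the button, pulled the head up to a firm stop (taken as the second), and handed in at 15.2 s, still gripping it with a steady 15 N pull; I had no picture views left to confirm the raised tower or the other items by eye, and the hand-in returned no verdict.

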